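# Load the sprung-lid flight case and press it shut

## Task

Set the small brown parcel into the empty foam pocket of the open blue flight case, then push the heavy sprung lid down with a steady hand so that it does not slam, and press it home until the front catch snaps over the strike bar. It needs a firm press, but never push harder than 25 newtons, and leave the other things on the table where they are.

Things in the scene. Friction and masses are not known exactly. Their poses are not given: they have to be found in the camera images.
- parcel: small closed brown cardboard parcel, loose, 0.14 kg, standing on the table. Its body is 64 mm along its own x, 86 mm along its own y and 51 mm high (a paper label curls up to 63 mm). Origin: centre of the underside, z up. Grip it across the 64 mm (its own x)
- case: blue flight case, aluminium edges, fixed, 220 mm deep (own x), 300 mm wide (own y). Origin: centre of its underside, which levelling feet hold 0 to 6 mm above the table; rim 100 mm above the origin, walls 7 mm. Front, with the catch, faces own -x; hinge at the back. Dark foam inside, top at 40 mm, with two yellow-floored pockets: one empty and, at +y, one with a padded mailer
- pocket (a point): centre of the empty pocket's floor, 20 mm above the case's origin; axes as the case's. The pocket is 97 mm along x, 72 mm along y and 20 mm deep: the parcel fits with its long side along the case's x and 4 to 5 mm of play each way, standing 31 mm out of the foam
- lid_hinge (a point): middle of the lid's hinge axis, at x = +110 mm, z = 100 mm in the case's frame; the axis runs along the case's y. Axes as the case's
- lid: the lid: blue panel with aluminium edges, 221 mm from hinge to front edge, 300 mm wide, 22 mm thick, about 0.95 kg. Origin on the hinge axis; own -x runs from hinge to front edge, own z is the outward normal (up when shut), outer face at z = +22 mm. Hinge springs more than carry its weight: untouched it swings up to its stop; pushing it down takes about 1 to 5 N at lid_push
- lid_push (a point): the place to push: middle of the lid's outer face, 190 mm from the hinge axis towards the front edge (31 mm short of that edge). Axes as the lid's
- lid_angle (a joint): angle of the lid, rad: 1.30 at its open stop, where it starts (leaning 16 degrees to the front). Nominally 0 fully home; but the front plate that carries catch and seal is set by hand up to 5 mm higher, which the pose of hook shows only roughly, so home lies anywhere from 0 to 0.027: go by the feel and the snap
- catch (a joint): angle of the steel spring catch in the middle of the case's front, rad: 0 is rest (hook upright); the passing strike bar pushes it outwards to about 0.13 and it snaps back to 0 over the bar
- scanner: grey and black hand barcode scanner lying on its side, 168x152x36 mm; bystander. Origin: centre of the underside
- marker_black: white marker with black cap, 137x18x19 mm, lying; bystander. Origin: centre of the underside
- strike (a point): centre of the round steel strike bar on the middle of the lid's front edge, 234 mm from the hinge axis. From 17 mm above home it rides down the catch's sloping nose (rising to 7 to 13 N at lid_push, then easing: not yet the snap); over the last 4 mm a rubber seal is squeezed too, 12 to 17 N, until the catch snaps within about 1 mm of home. Then come a few N more and a hard stop
- tape_measure: yellow pocket tape measure standing on the table, 34x101x64 mm; bystander. Origin: centre of the underside of its case
- staple_box: small green cardboard box, 38x75x24 mm; bystander. Origin: centre of the underside
- hook (a point): on the catch: underside of its nose, straight above the strike bar when latched; z up. Latched, the centre of the strike bar lies about 4 mm below it; not latched, it is above it or in front of it with the catch pushed out
Mind the look-alikes: they are no part of the job. What is shaped like the parcel but green is not meant.

How it is judged:
By the outcome, as a careful person would: the job done as asked, in the order asked, and still so for the second after the job is handed in, with the robot touching nothing.
It also fails if it takes over 72 s, if anything falls off the work surface, if the arm or the gripper's body presses on something with over 40 N, if the wrist force passes 120 N, or if a joint passes its speed limit or range.

## Robot

A 7-joint arm with a two-finger parallel gripper is mounted at the origin on a cart in front of the work surface, level with it; the furniture and walls round the work are solid. World frame = base frame: x ahead of the robot, y to its left, z up, the work surface at z = 0. Lengths are in m, angles in rad, forces in N, time in s.
With the tool pointing down it reaches from about 0.35 to 0.9 m from the base axis. Payload 8.1 kg.
Tool frame: the origin (TCP) lies midway between the tips of the shut fingers; the grasp point (between the pads) lies robot.hold_point_z behind it (robot.hold_point_z is the distance from the TCP to the grasp point, in m); z points along the fingers, y is the line along which they close (so a half turn about z gives the same grasp; the last joint's range is limited). The gripper opens to 92 mm and grips with 3 to 60 N. Pads are 19 mm wide; open, the fingers measure 130 mm over their backs; the gripper's body (75 mm by 190 mm) begins 47 mm behind the grasp point.
Start: joints at [-1.221, 0.434, 0.025, 1.573, -0.012, 1.134, -0.075], TCP at [0.273, 0.562, 0.227] pointing down, gripper open.
Joint ranges: [-2.62, 2.62], [-0.44, 2.09], [-1.27, 1.32], [0.08, 2.57], [-1.32, 4.46], [0.12, 2], [-2.74, 2.74]. Speed limits (rad/s): [2.22, 2.22, 3.01, 3.01, 3.14, 3.14, 3.14].

## Interface

Orientations are given as a 3x3 rotation matrix whose columns are the frame's x, y, z axes.
In Python, from station import robot gives the robot as it stands.
- The arm moves only by the shell command python3 -m jog 'ROWS' [OPENING] [FORCE]. ROWS is rows parted by semicolons, their numbers by spaces, 1 to 5 of them, each of 6 numbers: dx, dy, dz in m, then a rotation vector rx, ry, rz in rad; each row shifts and turns the commanded pose from where the row before left it, along the tool's axes as they then stand; what a row does not reach is not made up. A row lasts 1/8 s, in which the tool goes at most 0.0625 m and 0.188 rad, less where a joint would pass 70% of its speed; a pose out of reach is approached as far as the arm can. OPENING is the finger opening in m, set as the command begins (- or left out keeps the last). The fingers move at their own pace and stop on an object; FORCE is the grip in N (left out, the last holds). Time passes only in rows, so rows that do not move let the fingers close. It prints the time, the measured TCP pose, the force, the opening and the grip force at its end.
- robot.observe(): the state, without advancing time (a new reading comes with each control period).
- robot.capture(name): name is "scene" or "top" or "wrist"; returns a dict with "img" (384x512x3 uint8, red, green, blue), "range_z" (384x512 float32, m along the optical axis (not along the pixel's ray), 0 where there is no reading), "fov_y" (degrees; the focal length in pixels is half the picture's height over the tangent of half this angle, whatever the lens; pixels are square), "cx", "cy" (the principal point, pixels), "extrinsics" (4x4, takes a point from camera to world coordinates). Camera axes: x right, y up, looking along -z (the intrinsics and any distortion apply to the point x, -y, -z); pixel columns grow to the right and rows downward; lengths in m; the calibration is good to about 2 mm. The wrist camera is an equidistant fisheye: a pixel r from the principal point sees the ray r / f radians off the axis. A picture is of the moment at which its call begins.
- robot.hand_in(): hands the job in; it is judged then, once.
The state is a dict: "time": time; "q": joint angles; "qd": joint speeds; "joint_efforts": joint torques, N m; "tcp_pos": TCP position; "orientation": TCP orientation; "ft_force": force on the tool from outside, world axes, zero at the start; "moment": the same for the moment, N m; "grip_width": finger opening in m; "finger_force": force on a finger pad.
Only numpy, scipy, OpenCV 4.12 (cv2) and the standard library are available. Lean on these libraries where they do the work, as an engineer would, in place of code of your own. Each camera call takes 0.05 s, during which the arm holds its last target. There are 200 camera calls.

## Working session

There is one attempt and no reset: what is moved stays moved. The work goes in short steps, Python scripts to look and compute and a shell command to move; the robot and the scene stay as the last step left them, time stands still between calls to the robot, and variables do not carry over. Pictures are saved under pics/ and viewed, at most 10 in all, crops included, and the job is handed in when it is done.

```bash
mkdir -p pics; ls; cat > h.py <<'E'
import numpy as np,cv2
from station import robot
def cap(n):
    c=robot.capture(n); c['f']=c['img'].shape[0]/2/np.tan(np.radians(c['fov_y'])/2); return c
def pts(c):
    "world point per pixel from range_z (pinhole)"
    h,w=c['range_z'].shape; v,u=np.mgrid[:h,:w]; z=c['range_z']
    P=np.stack([(u-c['cx'])/c['f']*z,-(v-c['cy'])/c['f']*z,-z],-1)
    return P@c['extrinsics'][:3,:3].T+c['extrinsics'][:3,3]
def save(n,img): cv2.imwrite('pics/'+n,img[...,::-1])
E
python3 - <<'E'
from h import *
np.set_printoptions(precision=4,suppress=True)
a=cap('scene');b=cap('top')
for n,c in(('scene',a),('top',b)):
    print(n,c['fov_y'],c['cx'],c['cy']);print(c['extrinsics']);np.savez(n+'.npz',**c)
save('both.png',np.vstack([cv2.resize(a['img'],(400,300)),cv2.resize(b['img'],(400,300))]) if 0 else a['img']);save('top.png',b['img'])
print(robot.observe(),robot.hold_point_z)
E
```

```text
pics
scene 55.91906860594124 253.28098497768062 193.4791757143444
[[ 0.7822 -0.5299  0.3277  1.0058]
 [ 0.623   0.6581 -0.4229 -0.5317]
 [ 0.0085  0.5349  0.8448  1.1923]
 [ 0.      0.      0.      1.    ]]
top 53.31616324601429 257.3590089831519 192.07790785463305
[[-0.0058  0.9867 -0.1627  0.3422]
 [-0.9999 -0.0083 -0.0147  0.0166]
 [-0.0158  0.1626  0.9866  1.384 ]
 [ 0.      0.      0.      1.    ]]
{'time': 0.1, 'q': array([-1.2206,  0.4352,  0.025 ,  1.574 , -0.0116,  1.134 , -0.0751]), 'qd': array([-0.0014, -0.0021, -0.0011, -0.0024, -0.0007,  0.0009, -0.0018]), 'joint_efforts': array([  0.0039, -66.9119,   0.9883, -31.5143,  -0.0605,   0.0372,
         0.0001]), 'tcp_pos': array([0.2733, 0.5616, 0.226 ]), 'orientation': array([[-0.8992,  0.4375, -0.0005],
       [ 0.4375,  0.8992, -0.0013],
       [-0.0001, -0.0014, -1.    ]]), 'ft_force': array([0.1624, 0.4398, 0.8445]), 'moment': array([0.0063, 0.0081, 0.0138]), 'finger_force': 0.0, 'grip_width': 0.09183294709753059} 0.0188
```

View pics/both.png

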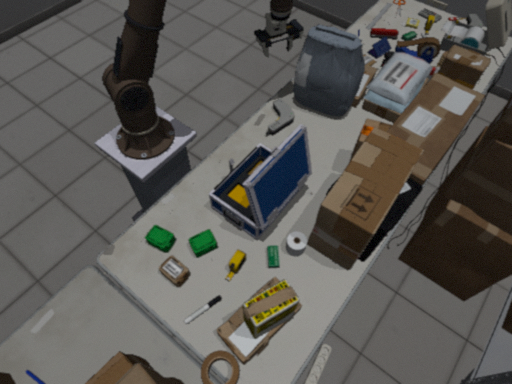

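View pics/top.png

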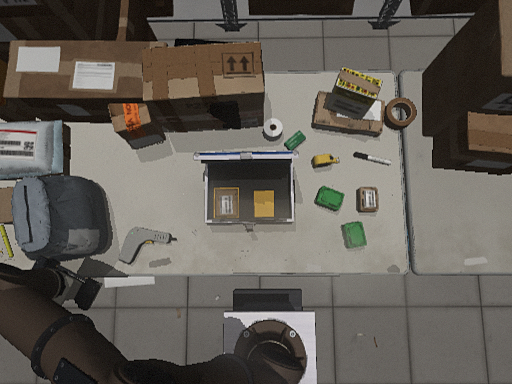

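The scene view shows the brown parcel at (174,270), with the green look-alikes at (160,237) and (203,242). The case is at (245,195) and its lid at (280,180). In the top view the parcel is at (367,199), the green boxes at (328,198) and (354,235), the empty yellow pocket at (264,204), and the mailer pocket at (227,202).

Candidates for the parcel, in top-view pixels: brown box (367,199), green boxes (328,198) and (354,235), box under the tape (348,113), small brown box (135,120), staple box (294,140). By the description I choose the brown box at (367,199).

```bash
python3 - <<'E'
from h import *
np.set_printoptions(precision=4,suppress=True)
b=dict(np.load('top.npz'));P=pts(b);a=dict(np.load('scene.npz'));Q=pts(a)
img=b['img'];hsv=cv2.cvtColor(img,cv2.COLOR_RGB2HSV)
def rect(X,lab):
    r=cv2.minAreaRect((X[:,:2]*1000).astype(np.float32)); print(lab,len(X),'c',np.array(r[0]),'size',np.array(r[1]),'ang',r[2],'z',np.percentile(X[:,2],[5,50,95]))
# parcel
for n,PP,(u0,u1,v0,v1) in(('top',P,(350,388,180,218)),('scene',Q,(150,195,248,292))):
    w=PP[v0:v1,u0:u1].reshape(-1,3); m=(w[:,2]>.044)&(w[:,2]<.058); rect(w[m],n+' parcel top')
    m=(w[:,2]>.01)&(w[:,2]<.08); rect(w[m],n+' parcel all')
# yellow pocket
for n,PP,im,(u0,u1,v0,v1) in(('top',P,img,(245,285,180,222)),('scene',Q,a['img'],(215,260,170,225))):
    h=cv2.cvtColor(im,cv2.COLOR_RGB2HSV)[v0:v1,u0:u1].reshape(-1,3); w=PP[v0:v1,u0:u1].reshape(-1,3)
    m=(h[:,0]>15)&(h[:,0]<32)&(h[:,1]>150)&(h[:,2]>90); rect(w[m],n+' yellow')
# case rim
w=P[140:240,190:310].reshape(-1,3)
m=(w[:,2]>.092)&(w[:,2]<.112); rect(w[m],'rim top')
w2=Q[130:250,200:320].reshape(-1,3);m=(w2[:,2]>.092)&(w2[:,2]<.112)&(w2[:,0]<.7);rect(w2[m],'rim scene')
w=w[(w[:,2]>.15)];print('lid pts',len(w));rect(w,'lid')
w=w2[(w2[:,2]>.13)&(w2[:,2]<.4)];c=w.mean(0);rect(w,'lid scene');print(np.linalg.svd(w-c,full_matrices=0)[2][2],c)
print('table z',np.median(P[230:250,380:395,2]),np.median(P[165:175,320:345,2]),np.median(Q[290:300,190:215,2]))
x=np.hstack([cv2.resize(img[170:255,305:395],None,fx=4,fy=4),cv2.resize(img[145:235,195:305][:85],None,fx=4,fy=4)])
save('crop.png',x)
E
```

```text
top parcel top 425 c [ 534.9702 -355.3558] size [64.8382 86.1884] ang 89.92949676513672 z [0.0462 0.0514 0.0558]
top parcel all 515 c [ 538.0428 -354.415 ] size [66.8158 92.2856] ang 89.68035125732422 z [0.0188 0.0507 0.0561]
scene parcel top 471 c [ 540.3974 -322.3958] size [127.5956  84.448 ] ang 88.3907470703125 z [0.0457 0.0501 0.0554]
scene parcel all 621 c [ 523.055  -343.4647] size [132.6217 130.7544] ang 35.55153274536133 z [0.018  0.0493 0.0547]
top yellow 210 c [544.4856  14.8847] size [68.796  55.7715] ang 89.4904556274414 z [0.0157 0.0205 0.0261]
scene yellow 267 c [ 710.0349 -230.4171] size [ 84.16  840.265] ang 38.748382568359375 z [0.0163 0.0201 0.025 ]
rim top 596 c [545.3623  63.6317] size [231.89   307.1163] ang 2.685880184173584 z [0.0961 0.101  0.1075]
rim scene 508 c [565.5496  64.4711] size [304.7832 269.7462] ang 89.53892517089844 z [0.0933 0.1006 0.1103]
lid pts 1218
lid 1218 c [538.5076  96.3733] size [285.6036 313.0193] ang 69.73261260986328 z [0.2943 0.316  0.3296]
lid scene 3499 c [668.8027  49.6703] size [244.7026 286.4009] ang 39.320655822753906 z [0.1409 0.2434 0.318 ]
[0.9125 0.0152 0.4088] [0.6626 0.0484 0.2395]
table z 0.0006501385028179207 0.0007091955180621445 -0.0003648375287491623
```

View pics/crop.png

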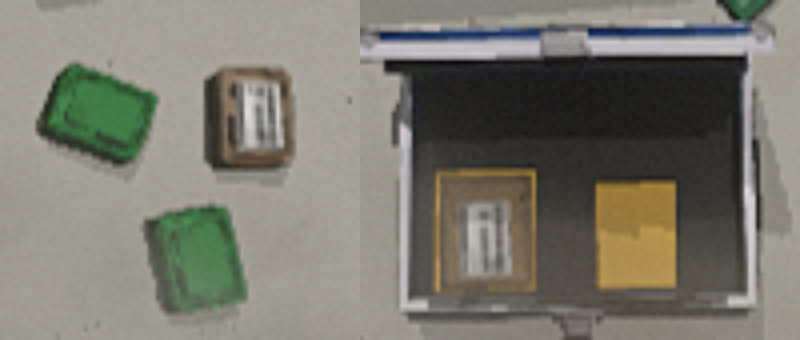

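The crop confirms the choice. The brown parcel (top view (367,199), 65 x 86 mm, top at 51 mm) is the only loose brown one. The empty pocket is at top-view u 254–274, v 190–217, and the catch is at (250,226).

```bash
python3 - <<'E'
from h import *
np.set_printoptions(precision=4,suppress=True)
b=dict(np.load('top.npz'));P=pts(b);img=b['img'];hsv=cv2.cvtColor(img,cv2.COLOR_RGB2HSV)
def ray(c,uv,z):
    d=np.array([(uv[0]-c['cx'])/c['f'],-(uv[1]-c['cy'])/c['f'],-1])@c['extrinsics'][:3,:3].T;o=c['extrinsics'][:3,3];return o+d*(z-o[2])/d[2]
def rectm(m,z,lab):
    cs,_=cv2.findContours(m.astype(np.uint8),cv2.RETR_EXTERNAL,cv2.CHAIN_APPROX_NONE);c=max(cs,key=cv2.contourArea)[:,0]
    X=np.array([ray(b,p,z)[:2]*1000 for p in c],np.float32);r=cv2.minAreaRect(X);print(lab,r,cv2.boundingRect(c), X.min(0),X.max(0))
m=np.zeros(hsv.shape[:2],bool);R=np.s_[182:224,246:284]
m[R]=((hsv[...,0]>12)&(hsv[...,0]<35)&(hsv[...,1]>110)&(hsv[...,2]>50))[R];rectm(m,.022,'pocket')
m[:]=0;R=np.s_[180:218,350:388];m[R]=((P[...,2]>.045))[R];rectm(m,.051,'parcel')
# parcel side edges: fit lines per row
def edges(mask,z,rows,lab,cols=False):
    L=[];Rr=[]
    for r in rows:
        k=np.where(mask[:,r] if cols else mask[r])[0]
        if len(k)<3: continue
        L.append(ray(b,(r,k[0]-.5) if cols else (k[0]-.5,r),z)[:2]);Rr.append(ray(b,(r,k[-1]+.5) if cols else (k[-1]+.5,r),z)[:2])
    for n,E in(('L',L),('R',Rr)):
        E=np.array(E);ax=1 if cols else 0
        k=np.polyfit(E[:,ax],E[:,1-ax],1);print(lab,n,'slope',k[0],'med',np.median(E,0))
edges(m,.051,range(190,208),'parcel rows');edges(m,.051,range(360,375),'parcel cols',True)
rim=np.zeros_like(m);R=np.s_[165:230,195:305];rim[R]=((P[...,2]>.09)&(P[...,2]<.115))[R]
edges(rim,.101,range(170,214),'case rows')
f=np.zeros_like(m);R=np.s_[200:232,195:305];f[R]=rim[R]
edges(f,.101,list(range(214,238))+list(range(262,286)),'front cols',True)
for v in range(216,234,2): print(v,[ '%.3f/%.3f'%(P[v,u,2],P[v,u,0]) for u in range(242,260,2)])
q=P[150:166,245:255];print('strike/lid top',[(round(float(p[0]),3),round(float(p[1]),3),round(float(p[2]),3)) for p in q[:,5]])
E
```

```text
pocket ((527.1961059570312, 15.04973030090332), (68.62286376953125, 94.25018310546875), 89.51383209228516) (254, 190, 20, 27) [479.8589 -19.6603] [574.6107  49.3712]
parcel ((534.4442749023438, -353.7039489746094), (85.31522369384766, 63.964656829833984), 0.012875349260866642) (359, 187, 20, 25) [ 491.7911 -385.6888] [ 577.0987 -321.7136]
parcel rows L slope -0.07571979790425971 med [ 0.5363 -0.322 ]
parcel rows R slope 0.01627143806442492 med [ 0.5358 -0.3859]
parcel cols L slope -0.01424441108304745 med [ 0.5754 -0.35  ]
parcel cols R slope 0.09722834063274392 med [ 0.4904 -0.3456]
case rows L slope 0.01673863824073362 med [0.5574 0.2159]
case rows R slope 0.004328746160033743 med [ 0.5548 -0.0863]
front cols L slope -0.00772903884193164 med [0.4614 0.0206]
front cols R slope -0.006274651379320463 med [0.4512 0.0207]
216 ['0.040/0.479', '0.041/0.479', '0.043/0.478', '0.045/0.478', '0.040/0.479', '0.039/0.479', '0.018/0.481', '0.021/0.480', '0.018/0.481']
218 ['0.040/0.472', '0.043/0.471', '0.043/0.471', '0.042/0.471', '0.042/0.471', '0.038/0.472', '0.044/0.471', '0.038/0.472', '0.0
[... 682 characters left out ...]
, '0.006/0.439', '0.003/0.439']
230 ['-0.003/0.432', '0.000/0.432', '0.001/0.432', '0.056/0.428', '0.056/0.428', '0.055/0.428', '0.003/0.432', '-0.002/0.432', '0.002/0.432']
232 ['-0.002/0.425', '0.001/0.425', '0.005/0.425', '0.001/0.425', '-0.002/0.425', '-0.002/0.425', '-0.001/0.425', '-0.002/0.425', '-0.000/0.425']
strike/lid top [(0.731, 0.064, -0.004), (0.726, 0.064, -0.0), (0.636, 0.053, 0.315), (0.631, 0.053, 0.321), (0.628, 0.053, 0.322), (0.625, 0.053, 0.321), (0.623, 0.053, 0.32), (0.617, 0.053, 0.329), (0.613, 0.052, 0.334), (0.612, 0.053, 0.328), (0.616, 0.054, 0.3), (0.613, 0.054, 0.301), (0.611, 0.054, 0.297), (0.665, 0.062, 0.061), (0.667, 0.063, 0.039), (0.662, 0.062, 0.043)]
```

The case front rim is at x≈0.451, so the origin is ≈(0.561,0.064) with yaw ≈0.01 and the hinge at x≈0.671. The pocket centre is ≈(0.527,0.015) and the parcel ≈(0.535,-0.354), with its long side along x. The sizes match the ones given. Next I check which side the wrist camera sits on, then move.

```bash
cat > rel.py <<'E'
import sys,numpy as np
from h import *
np.set_printoptions(precision=4,suppress=True)
# rel.py x y z [angle of tool y, deg]: what remains, in tool axes
o=robot.observe();R=o['orientation'];t=np.array(list(map(float,sys.argv[1:4])))
print('t',o['time'],'tcp',o['tcp_pos'],'q7',o['q'][6],'tool dx',R.T@(t-o['tcp_pos']),'yang',np.degrees(np.arctan2(R[1,1],R[0,1])),'f',o['ft_force'])
E
python3 - <<'E'
from h import *
c=cap('wrist');o=robot.observe();print(o['orientation'].T@(c['extrinsics'][:3,3]-o['tcp_pos']),o['orientation'].T@c['extrinsics'][:3,:3])
E
python3 rel.py .535 -.354 .2
```

```text
[ 0.07757823 -0.00032966 -0.15862095] [[ 1.06559847e-03  9.57879618e-01  2.87168073e-01]
 [ 9.99999349e-01 -9.03684845e-04 -6.96374359e-04]
 [-4.07533369e-04  2.87168628e-01 -9.57879957e-01]]
t 0.15 tcp [0.2733 0.5617 0.2262] q7 -0.0750851820972276 tool dx [-0.6359 -0.7089  0.027 ] yang 64.05463479874233 f [ 1.0009 -0.0306  0.2533]
```

```bash
python3 -m jog '-0.040 -0.0446 0 0 0 -0.151; -0.0335 -0.05 0 0 0 -0.151; -0.0253 -0.0545 0 0 0 -0.152; -0.0165 -0.0577 0 0 0 0; -0.0165 -0.0577 0 0 0 0' 0.092; python3 rel.py .535 -.354 .2
```

```text
time: 0.78
tcp_pos: [0.3573, 0.2716, 0.2267]
orientation: [[-1.0, -0.001, 0.0], [-0.001, 1.0, 0.0], [-0.0, 0.0, -1.0]]
ft_force: [1.1, -0.4, -0.4]
grip_width: 0.0917
finger_force: 0.0
t 0.775 tcp [0.3573 0.2716 0.2267] q7 0.8063490841502506 tool dx [-0.1771 -0.6258  0.0267] yang 90.05953621636023 f [ 1.1496 -0.4094 -0.4012]
```

```bash
python3 -m jog '-0.0165 -0.058 0 0 0 0; -0.0165 -0.058 0 0 0 0; -0.0165 -0.058 0 0 0 0; -0.0165 -0.058 0 0 0 0; -0.0165 -0.058 0 0 0 0' ; python3 -m jog '-0.0165 -0.058 0 0 0 0; -0.0165 -0.058 0 0 0 0; -0.0165 -0.058 0 0 0 0; -0.0165 -0.058 0 0 0 0; 0 0 0 0 0 0';python3 rel.py .535 -.354 .2
```

```text
time: 1.4
tcp_pos: [0.44, -0.0181, 0.2269]
orientation: [[-1.0, -0.001, 0.001], [-0.001, 1.0, 0.0], [-0.001, 0.0, -1.0]]
ft_force: [1.5, 1.3, -0.1]
grip_width: 0.0916
finger_force: 0.0
time: 2.02
tcp_pos: [0.5056, -0.2536, 0.2264]
orientation: [[-1.0, 0.006, -0.001], [0.006, 1.0, -0.003], [0.001, -0.003, -1.0]]
ft_force: [0.0, 0.3, -0.7]
grip_width: 0.0916
finger_force: 0.0
t 2.025 tcp [ 0.5056 -0.2536  0.2264] q7 2.1035886680807208 tool dx [-0.03   -0.1001  0.0267] yang 89.67362469328397 f [ 0.0114  0.3372 -0.6774]
```

```bash
python3 -m jog '-0.012 -0.05 0 0 0 0; -0.012 -0.05 0 0 0 0; 0 0 0 0 0 0';cat >> h.py <<'E'
def fpts(c):
    "fisheye: world point per pixel from range_z"
    h,w=c['range_z'].shape; v,u=np.mgrid[:h,:w]; du=u-c['cx'];dv=v-c['cy'];r=np.hypot(du,dv)+1e-9;th=r/c['f'];z=c['range_z']
    t=np.tan(np.minimum(th,1.5))/r
    P=np.stack([du*t*z,-dv*t*z,-z],-1)
    return P@c['extrinsics'][:3,:3].T+c['extrinsics'][:3,3]
E
python3 - <<'E'
from h import *
c=cap('wrist');P=fpts(c);m=(P[...,2]>.046)&(P[...,2]<.056)&(abs(P[...,0]-.535)<.06)&(abs(P[...,1]+.354)<.06)
X=P[m];print(len(X),cv2.minAreaRect((X[:,:2]*1000).astype(np.float32)),np.percentile(X[:,:2],[1,99],axis=0))
save('w1.png',c['img'])
for s in (1,-1):
    E=[]
    for x in np.arange(.505,.57,.004):
        k=X[abs(X[:,0]-x)<.002];E.append((x,(k[:,1]*s).max()*s))
    E=np.array(E);k=np.polyfit(E[:,0],E[:,1],1);print(k,np.polyval(k,.535),np.degrees(np.arctan(k[0])))
E
python3 rel.py .535 -.354 .2
```

```text
time: 2.4
tcp_pos: [0.5293, -0.3516, 0.2262]
orientation: [[-1.0, 0.003, -0.001], [0.003, 1.0, -0.002], [0.001, -0.002, -1.0]]
ft_force: [-1.1, 1.4, -0.4]
grip_width: 0.0919
finger_force: 0.0
3651 ((537.7412719726562, -354.7276916503906), (64.38862609863281, 84.19412231445312), 89.01212310791016) [[ 0.49656245 -0.38597863]
 [ 0.57783179 -0.32361552]]
[-0.02142098 -0.31167535] -0.3231355695065682 -1.227143988560946
[-0.00589722 -0.38313274] -0.38628775442423435 -0.3378821013249842
t 2.45 tcp [ 0.5297 -0.349   0.226 ] q7 2.2687153076174247 tool dx [-0.0054 -0.005   0.026 ] yang 89.94145790700685 f [-0.8232  0.5133 -0.3035]
```

View pics/w1.png

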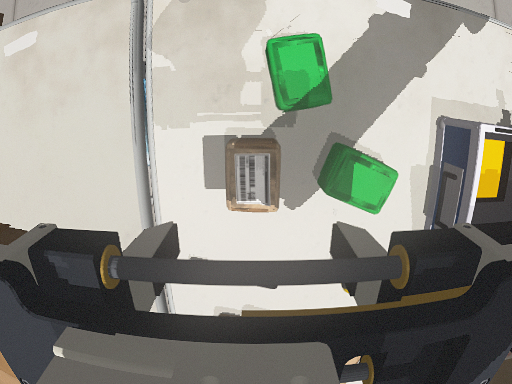

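The wrist view shows the brown parcel at (252,175), with the green look-alikes at (298,72) and (358,178) well clear of the fingers. The parcel centre is (0.537,-0.3545) with yaw about -0.8°. Now descend to 28 mm, so the fingertips stay above the foam later.

```bash
python3 -m jog '-0.0073 -0.0055 0.045 0 0 0.014; 0 0 0.05 0 0 0; 0 0 0.05 0 0 0; 0 0 0.035 0 0 0; 0 0 0.0182 0 0 0';python3 -m jog '0 0 0 0 0 0;0 0 0 0 0 0';python3 rel.py .537 -.3545 .028
```

```text
time: 3.08
tcp_pos: [0.537, -0.3508, 0.0267]
orientation: [[-1.0, 0.011, -0.002], [0.011, 1.0, 0.003], [0.002, 0.003, -1.0]]
ft_force: [-0.7, 0.2, 1.3]
grip_width: 0.0921
finger_force: 0.0
time: 3.32
tcp_pos: [0.5385, -0.3539, 0.0301]
orientation: [[-1.0, 0.013, 0.002], [0.013, 1.0, -0.001], [-0.002, -0.001, -1.0]]
ft_force: [-1.0, 0.6, 0.3]
grip_width: 0.0917
finger_force: 0.0
t 3.325 tcp [ 0.5385 -0.3539  0.0301] q7 2.3489982071470425 tool dx [ 0.0015 -0.0007  0.0021] yang 89.28197195184651 f [-0.9802  0.5542  0.2785]
```

```bash
python3 -m jog '0 0 0.001 0 0 0;0 0 0 0 0 0;0 0 0 0 0 0;0 0 0 0 0 0;0 0 0 0 0 0' 0.05 15; python3 -m jog '0 0 0 0 0 0;0 0 0 0 0 0;0 0 -0.02 0 0 0;0 0 -0.05 0 0 0;0 0 -0.06 0 0 0'; python3 rel.py .527 .015 .19
```

```text
time: 3.95
tcp_pos: [0.5376, -0.354, 0.0279]
orientation: [[-1.0, 0.013, 0.0], [0.013, 1.0, -0.0], [-0.0, -0.0, -1.0]]
ft_force: [-2.4, -0.1, 5.2]
grip_width: 0.0635
finger_force: 15.0
time: 4.58
tcp_pos: [0.5367, -0.3529, 0.1588]
orientation: [[-1.0, 0.013, -0.002], [0.013, 1.0, 0.001], [0.002, 0.001, -1.0]]
ft_force: [0.9, -0.1, -2.0]
grip_width: 0.0636
finger_force: 15.0
t 4.575 tcp [ 0.5367 -0.3529  0.1588] q7 2.2891332715193005 tool dx [ 0.0144  0.3677 -0.0308] yang 89.26417042081817 f [ 0.9098 -0.135  -2.016 ]
```

```bash
python3 -m jog '0 0.04 -0.03 0 0 -0.023;0.003 0.055 0 0 0 0;0.003 0.055 0 0 0 0;0.003 0.055 0 0 0 0;0.003 0.055 0 0 0 0';python3 -m jog '0.001 0.055 0 0 0 0;0 0.04 0 0 0 0;0 0 0 0 0 0;0 0 0 0 0 0'; python3 rel.py .527 .015 .19
python3 - <<'E'
from h import *
c=cap('wrist');save('w2.png',c['img']);np.savez('w2.npz',**c)
b=cap('top');save('t2.png',cv2.resize(b['img'][140:240,190:310],None,fx=5,fy=5))
E
```

```text
time: 5.2
tcp_pos: [0.5233, -0.092, 0.1884]
orientation: [[-1.0, -0.01, 0.001], [-0.01, 1.0, 0.0], [-0.001, 0.0, -1.0]]
ft_force: [1.3, 0.4, -2.4]
grip_width: 0.0631
finger_force: 15.0
time: 5.7
tcp_pos: [0.5217, 0.0006, 0.1881]
orientation: [[-1.0, -0.01, 0.0], [-0.01, 1.0, -0.0], [-0.0, -0.0, -1.0]]
ft_force: [0.9, 0.0, -1.3]
grip_width: 0.0635
finger_force: 15.0
t 5.7 tcp [0.5217 0.0006 0.1881] q7 1.6297212185978194 tool dx [-0.0054  0.0144 -0.0019] yang 90.56819986990918 f [ 0.9466  0.0031 -1.3412]
```

View pics/w2.png

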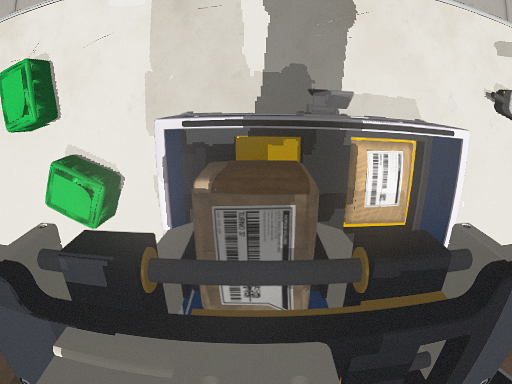

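The held parcel is at (255,220) and the mailer pocket at (382,182). The yellow front strip of the empty pocket shows at (268,148), with corners at (236,137) and (300,137). I will measure the parcel against the pocket in this same view.

```bash
python3 - <<'E'
from h import *
np.set_printoptions(precision=4,suppress=True)
c=dict(np.load('w2.npz'));P=fpts(c);h=cv2.cvtColor(c['img'],cv2.COLOR_RGB2HSV)
v,u=np.mgrid[:384,:512]
m=(h[...,0]>15)&(h[...,0]<35)&(h[...,1]>150)&(h[...,2]>60)&(u>228)&(u<308)&(v>128)&(v<166)&(P[...,2]<.03)&(P[...,2]>.01)
X=P[m];print('yellow',len(X),X.min(0),X.max(0),np.median(X[:,2]))
for y0 in np.arange(-.02,.05,.01):
    k=X[abs(X[:,1]-y0)<.003]
    if len(k):print(y0,k[:,0].min(),end=' ')
for x0 in np.arange(.48,.51,.005):
    k=X[abs(X[:,0]-x0)<.003]
    if len(k): print('\nx',x0,k[:,1].min(),k[:,1].max(),end='')
print()
m=(P[...,2]>.203)&(P[...,2]<.216)&(u>170)&(u<340)&(v<310);X=P[m];print('parcel top',len(X),X.min(0),X.max(0),np.median(X,0))
for x0 in np.arange(.48,.55,.01):
    k=X[abs(X[:,0]-x0)<.003]
    if len(k): print('x',x0,k[:,1].min(),k[:,1].max())
# front rim inner & foam z
m=(P[...,0]>.4)&(P[...,2]>.03)&(P[...,2]<.048)&(u>310)&(u<345)&(v>135)&(v<220);print('foam',np.median(P[m][:,2]))
E
```

```text
yellow 1481 [ 0.4805 -0.0203  0.0185] [0.5078 0.0506 0.0255] 0.020940364101696585
-0.02 0.48152407307059863 -0.01 0.4814689503415061 0.0 0.4813677137875457 0.009999999999999998 0.4812023168501008 0.02 0.4810090500513044 0.030000000000000002 0.48081236753945616 0.039999999999999994 0.4805466741294138 0.05 0.48048118736451695 
x 0.48 -0.020229306903322985 0.05063414355523894
x 0.485 -0.020285233129802092 0.05061390725649645
x 0.49 -0.020285233129802092 0.05057948863738839
x 0.495 -0.02029182024732948 0.05050835499995964
x 0.5 -0.02029182024732948 0.050491396156346034
x 0.505 -0.020250553973477255 0.05053745290340296
x 0.51 0.04824622057323904 0.05053745290340296
parcel top 13406 [ 0.4785 -0.0451  0.203 ] [0.558  0.0464 0.216 ] [ 0.5043 -0.0003  0.2123]
x 0.48 -0.030141049926409653 0.0303099439186755
x 0.49 -0.030943173875305128 0.03225973644426111
x 0.5 -0.03125235061078539 0.03251550359923485
x 0.51 -0.04505542511787692 0.046351162604800995
x 0.52 -0.03133205738858203 0.03254395471674012
x 0.54 -0.02981901321748305 0.032495110680221095
x 0.55 -0.03046353138187653 0.032658477925342086
foam 0.040960170878553886
```

View pics/t2.png

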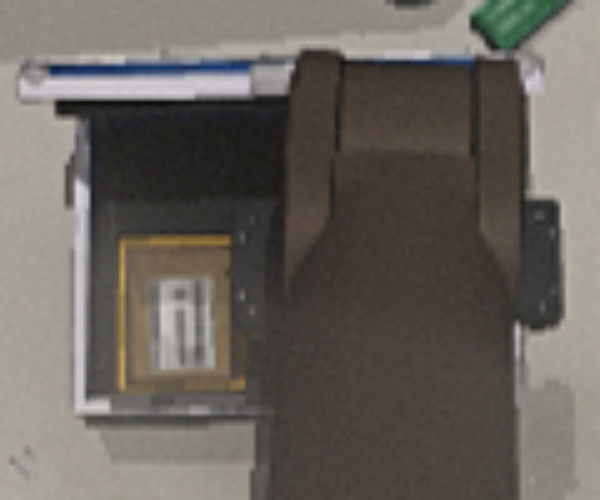

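The parcel is centred on the TCP. The pocket centre is ≈(0.527,0.015) after correcting for foam occlusion, and both cameras agree. In the top view the wrist reaches up to the lid edge at crop (300,60), so I check its clearance first.

```bash
python3 - <<'E'
from h import *
o=robot.observe()
b=cap('top');a=cap('scene')
for n,P in(('top',pts(b)),('scene',pts(a))):
    X=P.reshape(-1,3);X=X[(abs(X[:,1])<.2)&(X[:,0]>.3)&(X[:,0]<.8)]
    for z in np.arange(.24,.9,.03):
        k=X[(abs(X[:,2]-z)<.015)]
        print(n,'%.2f'%z,len(k),np.round([k[:,0].min(),np.percentile(k[:,0],98),k[:,0].max(),k[:,1].min(),k[:,1].max()],3) if len(k)>3 else '')
E
```

```text
top 0.24 0 
top 0.27 7 [ 0.482  0.487  0.488 -0.086  0.085]
top 0.30 729 [ 0.482  0.634  0.641 -0.096  0.198]
top 0.33 386 [ 0.611  0.637  0.637 -0.085  0.2  ]
top 0.36 0 
top 0.39 0 
top 0.42 0 
top 0.45 0 
top 0.48 0 
top 0.51 0 
top 0.54 1 
top 0.57 69 [ 0.487  0.568  0.569 -0.053  0.053]
top 0.60 784 [ 0.492  0.559  0.564 -0.052  0.053]
top 0.63 1107 [ 0.413  0.52   0.526 -0.047  0.052]
top 0.66 905 [ 0.37   0.475  0.48  -0.041  0.054]
top 0.69 1108 [ 0.303  0.432  0.438 -0.045  0.066]
top 0.72 1109 [ 0.3    0.391  0.398 -0.045  0.065]
top 0.75 1355 [ 0.3    0.355  0.357 -0.029  0.059]
top 0.78 202 [ 0.3    0.311  0.313 -0.011  0.045]
top 0.81 0 
top 0.84 0 
top 0.87 0 
top 0.90 0 
scene 0.24 474 [ 0.51   0.665  0.667 -0.086  0.199]
scene 0.27 769 [ 0.489  0.657  0.659 -0.095  0.198]
scene 0.30 1205 [ 0.486  0.648  0.651 -0.096  0.2  ]
scene 0.33 537 [ 0.495  0.641  0.642 -0.085  0.198]
scene 0.36 268 [ 0.484  0.559  0.56  -0.051  0.015]
scene 0.39 177 [ 0.498  0.564  0.566 -0.044  0.034]
scene 0.42 196 [ 0.497  0.562  0.566 -0.042  0.015]
scene 0.45 235 [ 0.497  0.563  0.563 -0.042  0.042]
scene 0.48 236 [ 0.495  0.562  0.563 -0.043  0.037]
scene 0.51 213 [ 0.488  0.566  0.567 -0.051  0.032]
scene 0.54 309 [ 0.448  0.572  0.574 -0.054  0.044]
scene 0.57 666 [ 0.437  0.573  0.574 -0.055  0.046]
scene 0.60 1067 [ 0.408  0.56   0.566 -0.053  0.049]
scene 0.63 1051 [ 0.365  0.518  0.527 -0.048  0.05 ]
scene 0.66 905 [ 0.302  0.475  0.481 -0.041  0.043]
scene 0.69 919 [ 0.301  0.433  0.439 -0.047  0.046]
scene 0.72 641 [ 0.301  0.391  0.396 -0.045  0.046]
scene 0.75 0 
scene 0.78 0 
scene 0.81 0 
scene 0.84 0 
scene 0.87 0 
scene 0.90 0
```

Clear: the wrist reaches x≤0.58 and the lid's strike bar is at about 0.608. Lower.

```bash
python3 -m jog '-0.0055 0.0145 0 0 0 0;0 0 0.03 0 0 0;0 0 0.04 0 0 0;0 0 0.03 0 0 0;0 0 0.008 0 0 0';python3 -m jog '0 0 0 0 0 0;0 0 0 0 0 0';python3 rel.py .5272 .0151 .048
```

```text
time: 6.52
tcp_pos: [0.5263, 0.0164, 0.0779]
orientation: [[-1.0, -0.01, -0.003], [-0.01, 1.0, -0.0], [0.003, -0.0, -1.0]]
ft_force: [-0.1, -0.9, -1.5]
grip_width: 0.0634
finger_force: 15.0
time: 6.78
tcp_pos: [0.5282, 0.016, 0.0807]
orientation: [[-1.0, -0.01, 0.002], [-0.01, 1.0, 0.0], [-0.002, 0.0, -1.0]]
ft_force: [0.1, 0.7, -0.6]
grip_width: 0.0632
finger_force: 15.0
t 6.775 tcp [0.5282 0.016  0.0807] q7 1.6751391471360706 tool dx [ 0.0011 -0.0009  0.0327] yang 90.58088963197139 f [ 0.0768  0.6568 -0.6361]
```

```bash
python3 -m jog '0.0005 -0.0005 0.008 0 0 -0.003;0 0 0.006 0 0 0;0 0 0.005 0 0 0;0 0 0.003 0 0 0;0 0 0 0 0 0';python3 rel.py .5272 .0151 .048
```

```text
time: 7.4
tcp_pos: [0.5265, 0.0152, 0.0572]
orientation: [[-1.0, -0.013, -0.001], [-0.013, 1.0, -0.0], [0.001, -0.0, -1.0]]
ft_force: [0.2, 1.1, -2.3]
grip_width: 0.0633
finger_force: 15.0
t 7.4 tcp [0.5265 0.0152 0.0572] q7 1.6946057269002515 tool dx [-0.0007 -0.0001  0.0092] yang 90.74863178123358 f [ 0.237   1.0945 -2.2956]
```

Parcel bottom is now about 10 mm below the foam top with no contact force. Continue to the floor.

```bash
python3 -m jog '0 0 0.003 0 0 0;0 0 0.003 0 0 0;0 0 0.001 0 0 0;0 0 0.001 0 0 0;0 0 0 0 0 0';python3 -m jog '0 0 0.001 0 0 0;0 0 0 0 0 0';python3 rel.py .5272 .0151 .048
```

```text
time: 8.02
tcp_pos: [0.5267, 0.0152, 0.0495]
orientation: [[-1.0, -0.013, -0.0], [-0.013, 1.0, 0.0], [0.0, 0.0, -1.0]]
ft_force: [-0.4, 0.1, -1.6]
grip_width: 0.0632
finger_force: 15.0
time: 8.28
tcp_pos: [0.5266, 0.0152, 0.0485]
orientation: [[-1.0, -0.013, -0.0], [-0.013, 1.0, 0.0], [0.0, 0.0, -1.0]]
ft_force: [0.5, -0.5, -2.0]
grip_width: 0.0637
finger_force: 15.0
t 8.275 tcp [0.5266 0.0152 0.0485] q7 1.7010228195054382 tool dx [-0.0006 -0.0001  0.0005] yang 90.74911335821078 f [ 0.4692 -0.516  -2.0284]
```

```bash
python3 -m jog '0 0 0.001 0 0 0;0 0 0 0 0 0';python3 -m jog '0 0 0 0 0 0;0 0 0 0 0 0;0 0 0 0 0 0;0 0 0 0 0 0' 0.084;  python3 -m jog '0 0 -0.02 0 0 0;0 0 -0.05 0 0 0;0 0 -0.06 0 0 0;0 0 0 0 0 0'; python3 - <<'E'
from h import *
c=cap('wrist');save('w3.png',c['img'][80:340,100:480]);P=fpts(c)
v,u=np.mgrid[:384,:512];m=(P[...,2]>.066)&(P[...,2]<.078)&(abs(P[...,0]-.527)<.06)&(abs(P[...,1]-.015)<.05);X=P[m]
print(len(X),np.percentile(X,[1,99],axis=0),np.median(X[:,2]))
E
python3 rel.py .45 .064 .3
```

```text
time: 8.52
tcp_pos: [0.5268, 0.0153, 0.0479]
orientation: [[-1.0, -0.013, 0.0], [-0.013, 1.0, 0.0], [-0.0, 0.0, -1.0]]
ft_force: [-2.2, -1.0, 4.2]
grip_width: 0.0633
finger_force: 15.0
time: 9.02
tcp_pos: [0.5267, 0.0152, 0.0475]
orientation: [[-1.0, -0.013, 0.0], [-0.013, 1.0, -0.0], [-0.0, -0.0, -1.0]]
ft_force: [0.2, -0.0, -0.7]
grip_width: 0.084
finger_force: 0.0
time: 9.52
tcp_pos: [0.5295, 0.0152, 0.1819]
orientation: [[-1.0, -0.013, 0.008], [-0.013, 1.0, 0.002], [-0.008, 0.001, -1.0]]
ft_force: [0.9, 0.4, -0.7]
grip_width: 0.0841
finger_force: 0.0
5579 [[ 0.48543346 -0.015967    0.06736185]
 [ 0.56711382  0.04673594  0.07630759]] 0.07219897377217488
t 9.575 tcp [0.528  0.0155 0.1796] q7 1.6165191842282536 tool dx [ 0.0768  0.0497 -0.1207] yang 90.76101447090751 f [-0.1359  0.2441 -1.5633]
```

View pics/w3.png

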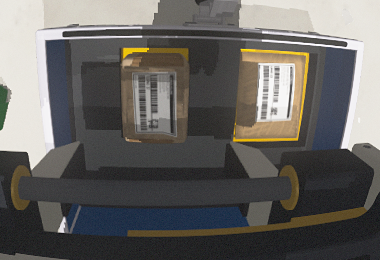

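The parcel is seated in the pocket at crop (155,98), top at z=0.072 as expected, centre (0.526,0.015). Next I close the fingers and go over the lid to behind its outer face.

```bash
python3 -m jog '0 0 -0.05 0 0 0;0 0 -0.06 0 0 0;0 0 -0.06 0 0 0;0 0 -0.045 0 0 0;0 0 0 0 0 0' 0 10; python3 -m jog '-0.04 0.016 0 0 0 0;-0.055 0.017 0 0 0 0;-0.055 0.015 0 0 0 0;0 0 0 0 0 0'; python3 rel.py .68 .065 .29
python3 - <<'E'
import numpy as np
from h import *
P=pts(cap('top'));X=P.reshape(-1,3);k=X[(abs(X[:,1]-.065)<.12)&(X[:,0]>.69)&(X[:,0]<1)]
for x in np.arange(.7,1,.03): j=k[abs(k[:,0]-x)<.015];print(round(x,2),len(j),np.round(np.percentile(j[:,2],[50,100]),3) if len(j) else '')
for t in np.arange(1.3,-.01,-.1):
    c,s=np.cos(t),np.sin(t);print(round(t,2),np.round([.671-.19*c+.022*s+.0095*s,.101+.19*s+.022*c],4))
E
```

```text
time: 10.2
tcp_pos: [0.5279, 0.0153, 0.3946]
orientation: [[-1.0, -0.013, 0.004], [-0.013, 1.0, 0.001], [-0.004, 0.001, -1.0]]
ft_force: [0.0, 0.2, -1.3]
grip_width: 0.0387
finger_force: 0.0
time: 10.7
tcp_pos: [0.678, 0.0675, 0.3856]
orientation: [[-1.0, -0.015, -0.008], [-0.015, 1.0, -0.002], [0.008, -0.002, -1.0]]
ft_force: [-0.4, 0.5, 0.1]
grip_width: 0.0012
finger_force: 0.0
t 10.7 tcp [0.678  0.0675 0.3856] q7 1.5612170643009038 tool dx [-0.0027 -0.0023  0.0956] yang 90.8827275691587 f [-0.4125  0.5378  0.0769]
0.7 705 [0.797 0.807]
0.73 126 [0.002 0.793]
0.76 212 [0.003 0.065]
0.79 76 [0.056 0.067]
0.82 49 [0.258 0.297]
0.85 30 [0.293 0.296]
0.88 11 [0.002 0.287]
0.91 53 [-0.     0.251]
0.94 121 [0.001 0.194]
0.97 123 [0.    0.008]
1.0 61 [0.    0.005]
1.3 [0.6505 0.29  ]
1.2 [0.6315 0.2861]
1.1 [0.6129 0.2803]
1.0 [0.5948 0.2728]
0.9 [0.5776 0.2635]
0.8 [0.5612 0.2526]
0.7 [0.546  0.2402]
0.6 [0.532  0.2264]
0.5 [0.5194 0.2114]
0.4 [0.5083 0.1953]
0.3 [0.4988 0.1782]
0.2 [0.491  0.1603]
0.1 [0.4851 0.1419]
-0.0 [0.481 0.123]
```

```bash
python3 -m jog '-0.002 -0.001 0.03 0 0 0;0 0 0.04 0 0 0;0 0 0.0255 0 0 0;0 0 0 0 0 0'; python3 -m jog '0.01 0 0 0 0 0;0.01 0 0 0 0 0;0.008 0 0 0 0 0;0.008 0 0.0015 0 0 0;0.008 0 0.002 0 0 0';python3 rel.py .6315 .065 .2861
```

```text
time: 11.25
tcp_pos: [0.6758, 0.0638, 0.2949]
orientation: [[-1.0, -0.012, -0.005], [-0.012, 1.0, -0.0], [0.005, -0.0, -1.0]]
ft_force: [0.4, -0.2, 0.1]
grip_width: 0.0004
finger_force: 0.0
time: 11.88
tcp_pos: [0.6338, 0.0637, 0.294]
orientation: [[-1.0, -0.013, 0.001], [-0.013, 1.0, 0.0], [-0.001, 0.0, -1.0]]
ft_force: [1.4, 0.2, 2.4]
grip_width: 0.0003
finger_force: 1.0
t 11.875 tcp [0.6338 0.0637 0.294 ] q7 1.559761800409619 tool dx [0.0023 0.0013 0.0079] yang 90.7539978622404 f [1.4138 0.2403 2.4124]
```

```bash
python3 -m jog '0.008 0 0.0035 0 0 0;0.008 0 0.0037 0 0 0;0.008 0 0.004 0 0 0;0.0075 0 0.004 0 0 0;0.0075 0 0.004 0 0 0';python3 -m jog '0.007 0 0.0037 0 0 0;0.007 0 0.0039 0 0 0;0.0067 0 0.004 0 0 0;0.0066 0 0.0042 0 0 0;0.0063 0 0.0044 0 0 0'; python3 rel.py .5612 .065 .2526
```

```text
time: 12.5
tcp_pos: [0.5944, 0.0632, 0.274]
orientation: [[-1.0, -0.013, -0.0], [-0.013, 1.0, 0.0], [0.0, 0.0, -1.0]]
ft_force: [-0.2, 0.5, 0.5]
grip_width: 0.0005
finger_force: 0.7
time: 13.12
tcp_pos: [0.561, 0.0627, 0.2538]
orientation: [[-1.0, -0.013, -0.0], [-0.013, 1.0, -0.0], [0.0, -0.0, -1.0]]
ft_force: [2.0, 0.1, -0.1]
grip_width: 0.0006
finger_force: 0.5
t 13.125 tcp [0.561  0.0627 0.2538] q7 1.5226016562664515 tool dx [-0.0002  0.0023  0.0012] yang 90.74991350614005 f [ 2.0205  0.0825 -0.1326]
```

```bash
python3 -m jog '0.0062 0.0003 0.0052 0 0 0;0.006 0.0003 0.0053 0 0 0;0.0058 0.0003 0.0055 0 0 0;0.0056 0.0003 0.0056 0 0 0;0.0054 0.0003 0.0057 0 0 0';python3 -m jog '0.0051 0 0.0059 0 0 0;0.0049 0 0.0061 0 0 0;0.0047 0 0.0062 0 0 0;0.0046 0 0.0064 0 0 0;0.0044 0 0.0065 0 0 0'; python3 rel.py .5083 .065 .1953
```

```text
time: 13.75
tcp_pos: [0.5321, 0.0639, 0.2265]
orientation: [[-1.0, -0.013, 0.0], [-0.013, 1.0, 0.0], [-0.0, 0.0, -1.0]]
ft_force: [0.6, -0.7, 0.3]
grip_width: 0.0006
finger_force: 0.4
time: 14.38
tcp_pos: [0.5085, 0.0635, 0.1953]
orientation: [[-1.0, -0.013, 0.0], [-0.013, 1.0, 0.0], [-0.0, 0.0, -1.0]]
ft_force: [0.3, 0.5, 0.1]
grip_width: 0.0005
finger_force: 0.4
t 14.375 tcp [0.5085 0.0635 0.1953] q7 1.5012272132011235 tool dx [0.0001 0.0015 0.    ] yang 90.7527631781474 f [0.2743 0.5041 0.1204]
```

```bash
cat > lid.py <<'E'
from h import *
a=cap('scene');X=pts(a).reshape(-1,3);o=robot.observe()['tcp_pos'];best=None
k=X[(X[:,1]>.1)&(X[:,1]<.2)&(X[:,0]>.44)&(X[:,0]<.66)&(X[:,2]>.105)&(X[:,2]<.34)]
p=np.polyfit(k[:,0],k[:,2],1);r=k[:,2]-np.polyval(p,k[:,0]);k=k[abs(r)<.01];p=np.polyfit(k[:,0],k[:,2],1)
print('lid angle',-np.arctan(p[0]),'z at x=.48',np.polyval(p,.48),'n',len(k),'t',robot.observe()['time'])
E
python3 lid.py
```

```text
lid angle 0.4150612249986392 z at x=.48 0.2077657885845755 n 419 t 14.425
```

```bash
python3 -m jog '0.0039 0.0003 0.0066 0 0 0;0.0037 0.0003 0.0068 0 0 0;0.0035 0.0003 0.007 0 0 0;0.0033 0.0003 0.0072 0 0 0;0.003 0.0003 0.0074 0 0 0';python3 -m jog '0.0015 0 0.004 0 0 0;0.001 0 0.003 0 0 0;0.001 0 0.003 0 0 0;0.001 0 0.002 0 0 0;0 0 0 0 0 0'; python3 rel.py .481 .0635 .123; python3 lid.py
```

```text
time: 15.05
tcp_pos: [0.4912, 0.0648, 0.1603]
orientation: [[-1.0, -0.013, 0.0], [-0.013, 1.0, 0.0], [-0.0, 0.0, -1.0]]
ft_force: [0.9, 0.2, 0.7]
grip_width: 0.0006
finger_force: 0.5
time: 15.68
tcp_pos: [0.4866, 0.0647, 0.1486]
orientation: [[-1.0, -0.013, -0.0], [-0.013, 1.0, -0.0], [0.0, -0.0, -1.0]]
ft_force: [-0.9, -0.1, 0.3]
grip_width: 0.0004
finger_force: 0.1
t 15.675 tcp [0.4866 0.0647 0.1486] q7 1.5100268872754325 tool dx [ 0.0056 -0.0011  0.0256] yang 90.74770599112404 f [-0.9332 -0.1455  0.3221]
lid angle 0.15966043751131773 z at x=.48 0.15178050259515286 n 454 t 15.725
```

```bash
python3 -m jog '0.001 0 0.0015 0 0 0;0.001 0 0.0015 0 0 0;0.001 0 0.0015 0 0 0;0 0 0.0015 0 0 0'|egrep 'time|tcp|ft'; python3 -m jog '0.0005 0 0.001 0 0 0;0 0 0.001 0 0 0'|egrep 'time|tcp|ft';python3 -m jog '0.0005 0 0.001 0 0 0;0 0 0.001 0 0 0'|egrep 'tcp|ft'
```

```text
time: 16.23
tcp_pos: [0.4836, 0.0647, 0.1426]
ft_force: [-0.4, -1.1, 0.8]
time: 16.48
tcp_pos: [0.4832, 0.0647, 0.1406]
ft_force: [-0.1, 0.4, 2.0]
tcp_pos: [0.4828, 0.0647, 0.1387]
ft_force: [-0.8, 0.1, 3.0]
```

```bash
python3 -m jog '0 0 0.001 0 0 0;0 0 0.0005 0 0 0'|egrep 'tcp|ft'; python3 -m jog '0 0 0.001 0 0 0;0 0 0.0005 0 0 0'|egrep 'tcp|ft'
```

```text
tcp_pos: [0.4826, 0.0647, 0.1374]
ft_force: [-1.5, -0.7, 6.5]
tcp_pos: [0.4824, 0.0647, 0.1359]
ft_force: [-3.2, -0.3, 9.2]
```

```bash
python3 -m jog '0 0 0.0005 0 0 0;0 0 0.0005 0 0 0'|egrep 'tcp|ft'; python3 -m jog '0 0 0.0005 0 0 0;0 0 0.0005 0 0 0'|egrep 'tcp|ft'; python3 -m jog '0 0 0.0005 0 0 0;0 0 0.0005 0 0 0'|egrep 'tcp|ft'
```

```text
tcp_pos: [0.4822, 0.0647, 0.1349]
ft_force: [-3.6, -0.6, 8.5]
tcp_pos: [0.4821, 0.0647, 0.134]
ft_force: [-3.9, 0.1, 10.7]
tcp_pos: [0.4819, 0.0647, 0.133]
ft_force: [-4.5, -0.6, 11.1]
```

```bash
python3 -m jog '0.0003 0 0.0005 0 0 0;0 0 0.0005 0 0 0'|egrep 'tcp|ft'; python3 -m jog '0.0002 0 0.0005 0 0 0;0 0 0.0005 0 0 0'|egrep 'tcp|ft'; python3 -m jog '0 0 0.0005 0 0 0;0 0 0.0005 0 0 0'|egrep 'tcp|ft'
```

```text
tcp_pos: [0.4818, 0.0647, 0.1321]
ft_force: [-5.3, 0.1, 12.7]
tcp_pos: [0.4816, 0.0647, 0.1312]
ft_force: [-6.0, -0.5, 12.9]
tcp_pos: [0.4814, 0.0647, 0.1299]
ft_force: [-4.7, 0.1, 6.4]
```

Past the nose peak and easing. The seal comes next.

```bash
python3 -m jog '0.0002 0 0.0004 0 0 0;0 0 0.0004 0 0 0'|egrep 'tcp|ft'; python3 -m jog '0.0002 0 0.0004 0 0 0;0 0 0.0003 0 0 0'|egrep 'tcp|ft'; python3 -m jog '0.0002 0 0.0003 0 0 0;0 0 0.0003 0 0 0'|egrep 'tcp|ft'
```

```text
tcp_pos: [0.4813, 0.0647, 0.1288]
ft_force: [-2.7, 0.4, 5.6]
tcp_pos: [0.4817, 0.0647, 0.1281]
ft_force: [-3.3, -0.4, 2.8]
tcp_pos: [0.4818, 0.0646, 0.1276]
ft_force: [-3.1, 0.6, 5.1]
```

```bash
python3 -m jog '0.0003 0 0.0004 0 0 0;0 0 0.0003 0 0 0'|egrep 'tcp|ft'; python3 -m jog '0.0002 0 0.0003 0 0 0;0 0 0.0003 0 0 0'|egrep 'tcp|ft'; python3 -m jog '0 0 0.0003 0 0 0;0 0 0.0002 0 0 0'|egrep 'tcp|ft'
```

```text
tcp_pos: [0.4817, 0.0646, 0.1272]
ft_force: [-2.8, -0.7, 7.9]
tcp_pos: [0.4817, 0.0646, 0.1268]
ft_force: [-2.7, -0.3, 9.2]
tcp_pos: [0.4816, 0.0647, 0.1263]
ft_force: [-2.9, -1.3, 9.6]
```

```bash
python3 -m jog '0 0 0.0003 0 0 0;0 0 0.0003 0 0 0'|egrep 'tcp|ft'; python3 -m jog '0 0 0.0003 0 0 0;0 0 0.0002 0 0 0'|egrep 'tcp|ft'; python3 -m jog '0 0 0.0003 0 0 0;0 0 0.0002 0 0 0'|egrep 'tcp|ft'
```

```text
tcp_pos: [0.4815, 0.0647, 0.1258]
ft_force: [-3.8, -0.5, 9.9]
tcp_pos: [0.4815, 0.0646, 0.1253]
ft_force: [-3.7, -1.0, 12.5]
tcp_pos: [0.4814, 0.0647, 0.1248]
ft_force: [-4.8, 0.3, 12.4]
```

```bash
python3 -m jog '0 0 0.0003 0 0 0;0 0 0.0002 0 0 0'|egrep 'tcp|ft'; python3 -m jog '0 0 0.0002 0 0 0;0 0 0.0002 0 0 0'|egrep 'tcp|ft'
```

```text
tcp_pos: [0.4814, 0.0646, 0.1246]
ft_force: [-7.5, 0.0, 17.5]
tcp_pos: [0.4814, 0.0647, 0.1243]
ft_force: [-7.3, -0.9, 18.3]
```

```bash
python3 lid.py; python3 - <<'E'
from h import *
c=cap('wrist');np.savez('w4.npz',**c);save('w4.png',cv2.resize(c['img'][60:210,150:350],None,fx=4,fy=4))
E
```

```text
lid angle 0.037567012128827466 z at x=.48 0.12763367442193543 n 415 t 21.525
```

View pics/w4.png

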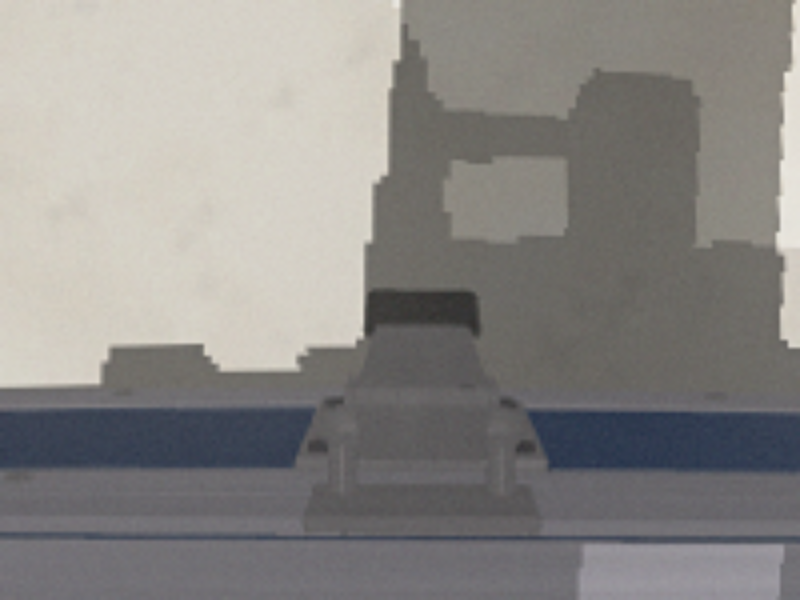

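The close wrist view shows the catch at crop (425,370), with its nose lying between the strike-bar posts (345 and 500 px, row 460). I compare the hook's position with its rest position by depth.

```bash
python3 - <<'E'
from h import *
c=dict(np.load('w4.npz'));P=fpts(c)
for v in range(128,200,3): print(v,np.round(np.median(P[v,250:262],0),4))
print('posts',np.round(P[172,[234,235,236,275,276]],4))
a0=dict(np.load('scene.npz'))
for n,c in(('before',a0),('now',cap('scene'))):
    Q=pts(c);X=Q[(abs(Q[...,1]-.062)<.016)&(Q[...,0]<.448)&(Q[...,0]>.41)&(Q[...,2]>.05)]
    for z in np.arange(.06,.14,.01):
        k=X[abs(X[:,2]-z)<.005]; print(n,round(z,3),len(k),np.round([k[:,0].min(),np.median(k[:,0]),k[:,0].max()],4) if len(k) else '')
E
```

```text
128 [0.4275 0.065  0.0012]
131 [4.304e-01 6.500e-02 3.000e-04]
134 [0.4284 0.0648 0.0472]
137 [0.4301 0.0648 0.0534]
140 [0.4317 0.0648 0.0593]
143 [0.4321 0.0647 0.0725]
146 [0.4321 0.0647 0.0877]
149 [0.4315 0.0646 0.1045]
152 [0.4316 0.0646 0.1151]
155 [0.4316 0.0645 0.1248]
158 [0.4324 0.0645 0.1294]
161 [0.4339 0.0645 0.1299]
164 [0.4361 0.0646 0.1273]
167 [0.4384 0.0646 0.124 ]
170 [0.441  0.0647 0.1202]
173 [0.4437 0.0647 0.1163]
176 [0.4533 0.065  0.0849]
179 [0.4542 0.065  0.0896]
182 [0.451  0.0649 0.109 ]
185 [0.4511 0.0648 0.1154]
188 [0.4512 0.0648 0.1214]
191 [0.4526 0.0648 0.1224]
194 [0.4568 0.0643 0.115 ]
197 [0.4549 0.0649 0.1262]
posts [[0.4447 0.0519 0.1101]
 [0.445  0.0524 0.1089]
 [0.4446 0.0531 0.1103]
 [0.4443 0.0764 0.1103]
 [0.4441 0.077  0.111 ]]
before 0.06 1 [0.4351 0.4351 0.4351]
before 0.07 6 [0.4331 0.435  0.4374]
before 0.08 5 [0.4329 0.435  0.4361]
before 0.09 5 [0.4345 0.4351 0.4356]
before 0.1 2 [0.4306 0.4336 0.4366]
before 0.11 5 [0.432  0.4357 0.4444]
before 0.12 16 [0.4329 0.4409 0.4462]
before 0.13 6 [0.4345 0.4353 0.4399]
before 0.14 0 
now 0.06 0 
now 0.07 0 
now 0.08 0 
now 0.09 0 
now 0.1 0 
now 0.11 0 
now 0.12 0 
now 0.13 0 
now 0.14 0
```

The catch stem is upright: x=0.432 at both z=0.073 and z=0.115, i.e. 0 rad (pushed out would show ~5 mm). The strike posts sit below the nose, so it has snapped. I release slowly and check.

```bash
python3 -m jog '0 0 -0.0005 0 0 0;0 0 -0.0005 0 0 0;0 0 -0.0005 0 0 0;0 0 -0.0005 0 0 0'|egrep 'tcp|ft';python3 -m jog '0 0 -0.001 0 0 0;0 0 -0.002 0 0 0;0 0 -0.002 0 0 0;0 0 0 0 0 0'|egrep 'tcp|ft'; python3 lid.py
```

```text
tcp_pos: [0.4815, 0.0647, 0.1253]
ft_force: [0.9, -0.6, -0.4]
tcp_pos: [0.4814, 0.0647, 0.1305]
ft_force: [0.0, 0.2, -0.2]
lid angle 0.04785127506868539 z at x=.48 0.12904739188341202 n 399 t 22.675
```

```bash
python3 -m jog '0 0 -0.005 0 0 0;0 0 -0.01 0 0 0;0 0 -0.03 0 0 0;0 0 -0.05 0 0 0;0 0 -0.05 0 0 0'|egrep 'tcp|ft'; python3 -m jog '0 0 -0.05 0 0 0;0.03 0 -0.03 0 0 0;0 0 0 0 0 0;0 0 0 0 0 0;0 0 0 0 0 0'|egrep 'time|tcp|ft'; python3 lid.py; python3 - <<'E'
from h import *
c=cap('wrist');P=fpts(c);X=P.reshape(-1,3)
k=X[(abs(X[:,1]-.13)<.03)&(X[:,0]>.46)&(X[:,0]<.6)&(X[:,2]>.1)&(X[:,2]<.2)];p=np.polyfit(k[:,0],k[:,2],1);print('wrist lid',len(k),-np.arctan(p[0]),np.polyval(p,.48))
k=X[(abs(X[:,1]-.0647)<.005)&(X[:,0]>.424)&(X[:,0]<.449)&(X[:,2]>.04)]
for z in np.arange(.05,.14,.01):
    j=k[abs(k[:,2]-z)<.005];print(round(z,2),len(j),np.round([j[:,0].min(),np.median(j[:,0])],4) if len(j) else '')
save('w5.png',c['img']);save('t5.png',cap('top')['img'])
E
```

```text
tcp_pos: [0.4809, 0.0644, 0.2775]
ft_force: [0.8, -0.0, -0.4]
time: 23.92
tcp_pos: [0.4511, 0.0642, 0.3544]
ft_force: [0.8, 0.7, 0.7]
lid angle 0.013561103466100982 z at x=.48 0.12465937405321917 n 1212 t 23.975
wrist lid 2672 0.014395933808274424 0.1258481811893575
0.05 14 [0.4282 0.43  ]
0.06 14 [0.4314 0.432 ]
0.07 7 [0.4327 0.4328]
0.08 7 [0.4329 0.4329]
0.09 6 [0.4327 0.433 ]
0.1 7 [0.4328 0.433 ]
0.11 5 [0.4447 0.4448]
0.12 31 [0.4314 0.4409]
0.13 36 [0.4316 0.4341]
```

View pics/w5.png

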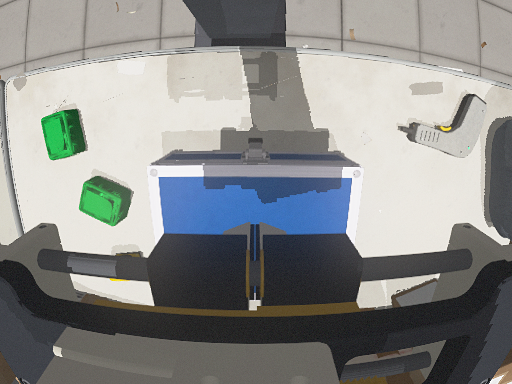

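View pics/t5.png

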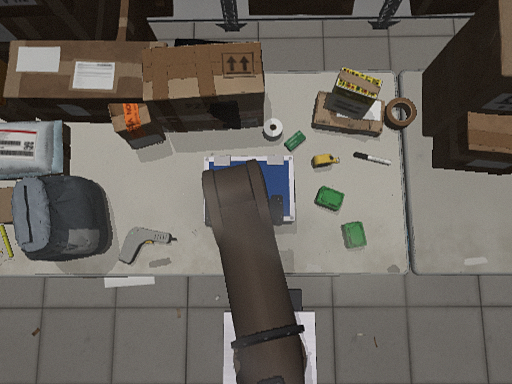

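The lid stays shut by itself at about 0.014 rad, the catch at (255,150) in the wrist view is upright, and the bystanders in the top view are where they were. The arm touches nothing.

```bash
python3 -c "
from station import robot
print(robot.hand_in())"
```

```text
the job is handed in; nothing more can be done
None
```

The parcel is in the empty foam pocket and the lid is shut and caught: it stayed down unaided and the catch stands upright over the bar. The highest downward force I read was about 18 N, and I handed the job in at about 24 s.

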